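# Tighten the fixture nut with the click wrench

### The job

Pick up the click wrench by the square block on its head and set its socket fully down over the big hexagon nut of the clamping fixture. Swing the handle clockwise (seen from above) until the nut is tight and the handle clicks over at its hinge, and stop there: do not press the wrench hard onto the nut, do not force the handle on to the end of its hinge, and leave everything else on the bench where it is. Let go and leave the wrench sitting upright and fully down on the nut, its handle sprung back straight.

Things in the scene. Friction and masses are not known exactly. Their poses are not given: they have to be found in the camera images.
- nut: Big steel hexagon nut on the clamping fixture: 36 mm across flats, 21 high (lower 15 full hexagon, then a chamfer to 26 across). Origin on its axis at its underside, on a washer 62 across; z up; two flats face its +x and -x. Tightens clockwise from above: first steady friction (0.3 to 0.5 N m), then, after an unseen 0.15 to 0.5 rad that differs each time, it is hard down
- fixture: Clamping fixture, cannot move: base plate 110 (its x) by 215 mm (its y, -137 to +78), 15 thick; on it a die-cast cover at y = -78, a heel block at y = +52, and a strap 40 wide across both (y = -85 to +65), top 55 above the bench. Origin on the bench under the nut's axis; the nut's underside is 59 above it
- wrench: Head of the click wrench, which starts standing on the bench on its socket. Origin: centre of the socket's underside; +x along the handle, z up. Round head to 44 mm height, 59 across, tail to x = -50. Whole wrench 0.65 kg (differs by a fifth), weight within 15 mm of the socket's axis, so it stands by itself on bench or nut
- socket_mouth (a point): Centre of the socket's mouth, same point and axes as wrench. Hexagon socket 39 mm across flats inside (1.5 play a side, about 0.1 rad turning play each way), 51 outside, 24 deep, two of its flats facing the wrench's +x and -x; it fits the nut every 60 degrees. Fully seated, its rim lies on the washer and this point is at the nut's origin
- grip_block (a point): Centre of the square block on top of the wrench head, by which it is lifted from above: 28x28 mm, faces along the wrench's x and y, from 46 to 80 mm above the socket's underside (this point: 63), on the socket's axis
- handle_grip (a point): On the middle line of the wrench handle, in its black hand grip: 190 mm from the socket's axis, 140 mm from the hinge pin, 34 mm above the socket's underside. The hand grip is a level round bar 24 mm thick, from 133 to 218 mm from the socket's axis; x outward along the handle, z up
- wrench_handle (a joint): Break-over hinge, upright pin 50 mm from the socket's axis; rad, 0 = straight, grows as the handle swings clockwise relative to the head, stop at 0.35. Spring-held straight up to 1.2 N m at the pin (7 to 9 N sideways at the hand grip), then it gives way, resistance falling to half by 0.2: the click. Springs back when let go. Past 0.08 is clicked, past 0.32 overtightened
- aerosol_1: tall spray can, 67 mm across, 205 tall; origin: middle of its underside. Bystander. Toward the robot from it, at x 0.31, y 0.46, stands the upright post of the fixed guard frame (30 mm square, 1.3 m high), between the bench and anything left of it; its rail runs along the bench's front edge at x 0.33 (50 mm square, top 47 above the bench), its clear panel is a strip right of y -0.37
- marker: marker pen lying down, 128 long, 17 thick; origin: middle of its underside. Bystander
- cover_casting_2: loose small die-cast cover, 64x73x33; origin: middle of its underside. Bystander
- wrench_17: ordinary combination spanner lying flat, 217 long, 40 wide, 10 thick; origin: middle of its underside. Bystander, not the tool for this job
- flange_nut_1: loose small flange nut, 26 across, 14 high; origin: middle of its underside. Bystander
- paste_tin: round tin, 67 across, 37 high; origin: middle of its underside. Bystander
- swarf_brush: flat brush, 229 long, 64 wide, 12 thick; origin: middle of its underside. Bystander

How it is judged:
By the outcome, as a careful person would: the job done as asked, in the order asked, and still so for the second after the job is handed in, with the robot touching nothing.
It also fails if it takes over 72 s, if anything falls off the work surface, if the arm or the gripper's body presses on something with over 40 N, if the wrist force passes 120 N, or if a joint passes its speed limit or range.

### The arm

A 6-joint arm with a two-finger parallel gripper is mounted at the origin on a cart in front of the work surface, level with it; the furniture and walls round the work are solid. World frame = base frame: x ahead of the robot, y to its left, z up, the work surface at z = 0. Lengths are in m, angles in rad, forces in N, time in s.
With the tool pointing down it reaches from about 0.35 to 0.975 m from the base axis. Payload 4.9 kg.
Tool frame: the origin (TCP) lies at the very end of the fingers, on their centre line; the grasp point (between the pads) lies 19 mm behind it; x points along the fingers, y is the direction in which the jaws open and shut, and the axes are right-handed (so a half turn about x gives the same grasp; the last joint's range is limited). The gripper opens to 85 mm and grips with 20 to 120 N. Pads are 22 mm wide; open, the fingers measure 114 mm over their backs; the gripper's body (76 mm by 85 mm) begins 54 mm behind the grasp point. The pads swing forward as they close: fully open they stand 13 mm farther back than shut.
Start: joints at [-1.317, 0.053, 1.613, -0, 1.476, -0.119], TCP at [0.228, -0.582, 0.231] pointing down, gripper open.
Joint ranges: [-3.01, 3.01], [-1.01, 2.22], [0.06, 2.58], [-1.02, 4.17], [0.09, 2.62], [-3.14, 3.14]. Speed limits (rad/s): [2.57, 2.57, 3.14, 3.14, 3.14, 3.14].

### API

Orientations are given as a unit quaternion [w, x, y, z].
In Python, from plant import manip gives the robot as it stands.
- The arm moves only by the tool play_rows, never from a script. Its argument "plan" is a list of rows, each a list of 5 numbers: the shift along the tool's x, y, z in mm, then the turn about the tool's x in rad, then the closure, from -1 (fully open) to 1 (shut). A call has 1 to 8 rows; each row is the pose to reach, as a shift and turn from the pose commanded when the call began, along the tool's axes at that moment; what a row does not reach only later rows make up. A row lasts 1/8 s, in which the tool goes at most 62.5 mm and 10.7 degrees, less where a joint would pass 70% of its speed; a pose out of reach is approached as far as the arm can. A call with a gripper value outside its range is refused whole. The fingers move at their own pace and stop on an object; the grip force is fixed at half the most. Time passes only in rows, so rows that repeat a pose let the fingers close. It gives the time, the measured TCP pose, the force and the opening at its end, in the units of the state.
- manip.state(): the state, without advancing time (a new reading comes with each control period).
- manip.grab_frame(name): name is "side" or "top" or "wrist"; returns a dict with "img" (400x640x3 uint8, red, green, blue), "range_z" (400x640 float32, m along the optical axis (not along the pixel's ray), 0 where there is no reading), "fx", "fy", "cx", "cy" (pixels), "origin" and "rotation" of the camera in the world. Camera axes: x right, y up, looking along -z (the intrinsics and any distortion apply to the point x, -y, -z); pixel columns grow to the right and rows downward; lengths in m; the calibration is good to about 2 mm. The wrist camera is an equidistant fisheye: a pixel r from the principal point sees the ray r / f radians off the axis. A picture is of the moment at which its call begins.
- manip.job_done(): hands the job in, once; it reports no verdict.
The state is a dict: "time": time; "joint_pos": joint angles; "joint_vel": joint speeds; "joint_efforts": joint torques, N m; "tool_pos": TCP position; "tool_rot": TCP orientation; "contact_force": force on the tool from outside, world axes, zero at the start; "ft_torque": the same for the moment, N m; "gripper_width": opening from 0.0 (shut) to 1.0 (fully open).
Only numpy, scipy, OpenCV 4.12 (cv2) and the standard library are available. Lean on these libraries where they do the work, as an engineer would, in place of code of your own. Each camera call takes 0.05 s, during which the arm holds its last target. There are 200 camera calls.

## Working session

There is one attempt and no reset: what is moved stays moved. The work goes in short steps, Python scripts to look and compute and a tool call to move; the robot and the scene stay as the last step left them, time stands still between calls to the robot, and variables do not carry over. Pictures are saved under pics/ and viewed, about 8 in all and at most 12, crops included, and the job is handed in when it is done.

Besides the shell and the picture viewer there is one more tool, called after "Request:" as name([rows], argument=value, ...), one row to a line, values as JSON. play_rows: Moves the arm, as the interface text tells. Its arguments: {"type":"object","properties":{"plan":{"type":"array"}},"required":["plan"]}

```bash
mkdir -p pics; ls; cat > h.py <<'E'
from plant import manip
import numpy as np, cv2, pickle
def grab(n):
    f=manip.grab_frame(n); pickle.dump(f,open(f'{n}.pkl','wb')); return f
def load(n): return pickle.load(open(f'{n}.pkl','rb'))
def save(f,p,crop=None,s=1):
    im=f['img'][:,:,::-1]
    if crop: r0,r1,c0,c1=crop; im=im[r0:r1,c0:c1]
    cv2.imwrite(p,cv2.resize(im,None,fx=s,fy=s,interpolation=cv2.INTER_CUBIC))
def rays(f,uv,fish=False):
    uv=np.atleast_2d(uv).astype(float); x=(uv[:,0]-f['cx'])/f['fx']; y=(uv[:,1]-f['cy'])/f['fy']
    if fish:
        r=np.hypot(x,y)+1e-12; d=np.c_[np.sin(r)*x/r,-np.sin(r)*y/r,-np.cos(r)]
    else: d=np.c_[x,-y,-np.ones_like(x)]
    return d@np.array(f['rotation']).T
def onplane(f,uv,z,fish=False):
    d=rays(f,uv,fish); o=np.array(f['origin']); return o+d*((z-o[2])/d[:,2])[:,None]
def cloud(f):
    v,u=np.mgrid[:400,:640]; d=rays(f,np.c_[u.ravel(),v.ravel()])
    P=np.array(f['origin'])+d*f['range_z'].ravel()[:,None]; P[f['range_z'].ravel()==0]=np.nan
    return P.reshape(400,640,3)
E
python3 - <<'E'
from h import *
for n in('top','side'):
    f=grab(n); save(f,f'pics/{n}0.png'); print(n,f['fx'],f['cx'],f['cy'],f['origin'],np.round(f['rotation'],3).tolist())
print(manip.state())
E
```

```text
pics
top 412.281514435782 321.1492603256818 200.03115842776353 [ 0.36174667 -0.01994621  1.23648958] [-0.7, -0.06, 0.044, 0.71]
side 445.23528997469714 318.0848222671139 204.95084484478835 [0.40974165 1.04770217 0.53230794] [-0.047, -0.021, 0.553, 0.831]
{'time': 0.1, 'joint_pos': array([-1.31701757e+00,  5.32851561e-02,  1.61414715e+00, -1.58758847e-07,
        1.47601910e+00, -1.18990240e-01]), 'joint_vel': array([-4.50352895e-04, -7.03820200e-04, -2.83881320e-03, -8.59802866e-04,
       -3.56193344e-05,  1.12118992e-03]), 'joint_efforts': array([ 3.97815602e-04, -3.94908679e+01, -3.71360779e+01, -1.34661018e-04,
        3.94651172e-03,  2.19074968e-05]), 'tool_pos': array([ 0.22748556, -0.58152381,  0.23019519]), 'tool_rot': array([-0.13037628, -0.69481553, -0.13168762,  0.69490415]), 'contact_force': array([-0.04598725, -0.29619675, -0.64620136]), 'ft_torque': array([-0.0333884 , -0.03623536,  0.03742527]), 'gripper_width': 0.9982222512704956}
```

```bash
sed -i "s/^import numpy.*/&\nfrom scipy.spatial.transform import Rotation as R\ndef Rm(q): return R.from_quat(np.r_[q[1:],q[0]]).as_matrix()/; s/np.array(f\['rotation'\])/Rm(f['rotation'])/" h.py
python3 - <<'E'
from h import *
f=load('top');P=cloud(f)
print(Rm(f['rotation']).round(2)); print(np.nanmedian(P[:,:,2]), np.nanpercentile(P[:,:,2],[5,95]))
E
```

```text
[[-0.01  0.99 -0.15]
 [-1.   -0.02 -0.02]
 [-0.02  0.15  0.99]]
-0.8421138318318564 [-0.85799754  0.70764168]
```

View pics/top0.png

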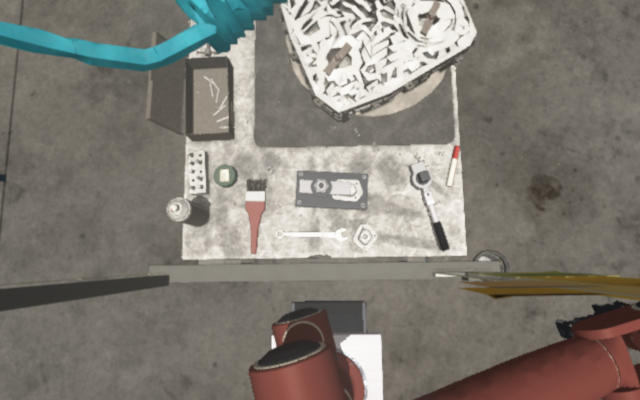

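View pics/side0.png

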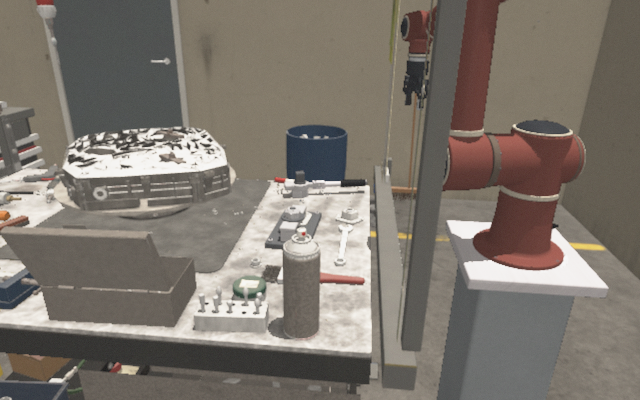

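```bash
python3 - <<'E'
from h import *
f=load('top');P=cloud(f)
print('nut',onplane(f,[[321,185]],.08).round(3),'block',onplane(f,[[423,174]],.08).round(3),'grip black ends',onplane(f,[[434,224],[445,248]],.034).round(3))
print('strap corners',onplane(f,[[300,181],[362,180],[362,202],[296,206],[297,170],[367,172]],.02).round(3))
for uv in [(321,186),(423,175),(440,236),(300,220),(620,300),(560,283),(480,276),(280,270),(90,290)]: print(uv,P[uv[1],uv[0]].round(3))
s=load('side');Q=cloud(s)
for uv in [(446,30),(390,200),(395,40),(405,195),(415,85)]: print('side',uv,Q[uv[1],uv[0]].round(3))
m=(Q[:,:,0]>.28)&(Q[:,:,0]<.38)&(Q[:,:,1]<-.3)&(Q[:,:,2]>.05)
print(m.sum(), Q[m].min(0) if m.any() else 0, Q[m].max(0) if m.any() else 0)
m=(P[:,:,0]>.25)&(P[:,:,0]<.42)&(P[:,:,1]<-.3)&(P[:,:,2]>.08)
print(m.sum(), P[m].min(0), P[m].max(0))
save(f,'pics/c1.png',(140,300,280,520),3.3)
E
```

```text
nut [[0.576 0.006 0.08 ]] block [[ 0.603 -0.285  0.08 ]] grip black ends [[ 0.464 -0.32   0.034]
 [ 0.394 -0.348  0.034]]
strap corners [[ 0.6    0.07   0.02 ]
 [ 0.6   -0.116  0.02 ]
 [ 0.534 -0.114  0.02 ]
 [ 0.525  0.082  0.02 ]
 [ 0.634  0.079  0.02 ]
 [ 0.624 -0.132  0.02 ]]
(321, 186) [0.573 0.006 0.082]
(423, 175) [ 0.6   -0.285  0.08 ]
(440, 236) [ 0.428 -0.333  0.045]
(300, 220) [0.485 0.072 0.001]
(620, 300) [ 0.156 -1.42  -0.851]
(560, 283) [ 0.334 -0.276  0.759]
(480, 276) [ 0.326 -0.334  0.344]
(280, 270) [0.338 0.126 0.05 ]
(90, 290) [0.312 0.445 0.437]
side (446, 30) [0.317 0.475 0.522]
side (390, 200) [ 0.315 -0.169  0.048]
side (395, 40) [ 0.326 -0.342  0.478]
side (405, 195) [ 0.008 -2.541 -0.844]
side (415, 85) [ 0.234 -0.549  0.326]
2326 [ 0.28000136 -2.56145211  0.05000234] [ 0.37998005 -0.30020676  0.66169488]
3380 [ 0.25000434 -0.64820908  0.08009923] [ 0.33831539 -0.30009599  0.84620871]
```

View pics/c1.png

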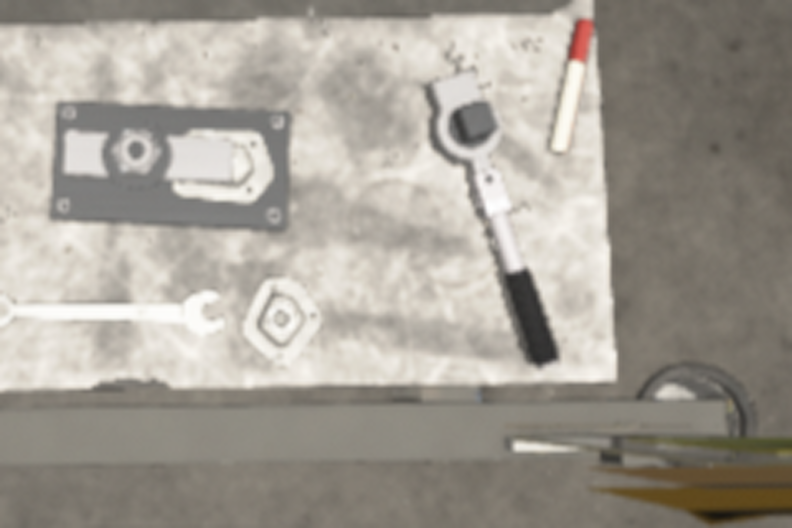

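```bash
cat >> h.py <<'E'
def tgt(p,jaw=None,base=None):
    """shift in tool mm to world p; jaw = desired world yaw of the tool y (mod pi) -> turn about tool x"""
    s=manip.state(); M=Rm(s['tool_rot']); d=M.T@(np.array(p)-s['tool_pos'])*1000
    y=np.arctan2(M[1,1],M[0,1]); t=None
    if jaw is not None: t=-(((jaw-y)+np.pi/2)%np.pi-np.pi/2)   # tool x points down
    print('pos',s['tool_pos'].round(4),'jaw yaw',round(y,3),'j',s['joint_pos'].round(2),'F',s['contact_force'].round(1),'t',round(s['time'],2),'w',round(s['gripper_width'],3),'SHIFT',d.round(1),'turn',t)
E
python3 - <<'E'
from h import *
f=load('top');P=cloud(f);Q=cloud(load('side'))
for C in(P,Q):
  for z in np.arange(.1,1.1,.15):
    m=(abs(C[:,:,0]-.33)<.025)&(C[:,:,1]<-.1)&(abs(C[:,:,2]-z)<.07)
    if m.any(): print(round(z,2),m.sum(),np.percentile(C[m][:,1],[1,50,99,100]).round(3))
print(Rm(manip.state()['tool_rot']).round(3))
tgt([.21,-.29,.25]);tgt([.33,-.15,.25]);tgt([.45,-.15,.25]);tgt([.52,-.25,.25])
E
```

```text
0.1 2226 [-0.494 -0.282 -0.104 -0.101]
0.25 83 [-0.381 -0.321 -0.306 -0.305]
0.4 192 [-0.433 -0.323 -0.29  -0.29 ]
0.55 559 [-0.467 -0.351 -0.29  -0.289]
0.7 1389 [-0.407 -0.299 -0.178 -0.175]
0.85 1350 [-0.337 -0.259 -0.177 -0.176]
0.1 954 [-2.543 -0.309 -0.106 -0.1  ]
0.25 312 [-2.547 -0.432 -0.302 -0.3  ]
0.4 384 [-2.547 -0.397 -0.291 -0.285]
0.55 414 [-2.547 -0.377 -0.289 -0.286]
0.7 35 [-2.552 -2.525 -2.496 -2.496]
[[-0.     0.364 -0.931]
 [ 0.002 -0.931 -0.364]
 [-1.    -0.002 -0.   ]]
pos [ 0.2275 -0.5815  0.2302] jaw yaw -1.198 j [-1.32  0.05  1.61 -0.    1.48 -0.12] F [-0.  -0.3 -0.6] t 0.1 w 0.998 SHIFT [ -19.3 -277.9  -89.9] turn None
pos [ 0.2275 -0.5815  0.2302] jaw yaw -1.198 j [-1.32  0.05  1.61 -0.    1.48 -0.12] F [-0.  -0.3 -0.6] t 0.1 w 0.998 SHIFT [ -19.1 -364.6 -252.6] turn None
pos [ 0.2275 -0.5815  0.2302] jaw yaw -1.198 j [-1.32  0.05  1.61 -0.    1.48 -0.12] F [-0.  -0.3 -0.6] t 0.1 w 0.998 SHIFT [ -19.1 -320.9 -364.4] turn None
pos [ 0.2275 -0.5815  0.2302] jaw yaw -1.198 j [-1.32  0.05  1.61 -0.    1.48 -0.12] F [-0.  -0.3 -0.6] t 0.1 w 0.998 SHIFT [ -19.3 -202.3 -393.2] turn None
```

Request:
play_rows([
  [-5, -54, -15, 0, -1],
  [-10, -108, -31, 0, -1],
  [-20, -163, -46, 0, -1],
  [-20, -217, -62, 0, -1],
  [-20, -272, -77, 0, -1],
  [-20, -272, -77, 0, -1],
  [-20, -295, -127, 0, -1],
  [-20, -319, -176, 0, -1],
])

```text
time: 1.1
tool_pos: [0.2759, -0.2207, 0.2512]
tool_rot: [0.13, 0.695, 0.13, -0.695]
contact_force: [1.6, -1.5, -0.6]
gripper_width: 1.0
```

Request:
play_rows([
  [0, -30, -47, 0, -1],
  [0, -61, -93, 0, -1],
  [0, -42, -135, 0, -1],
  [0, -3, -188, 0, -1],
  [0, 40, -208, 0, -1],
  [0, 84, -226, 0, -1],
  [0, 127, -244, 0, -1],
  [0, 127, -244, 0, -1],
])

```text
time: 2.1
tool_pos: [0.5501, -0.2525, 0.2486]
tool_rot: [-0.13, -0.694, -0.131, 0.696]
contact_force: [1.0, -0.6, -0.2]
gripper_width: 1.0
```

```bash
python3 - <<'E'
from h import *
f=grab('wrist'); save(f,'pics/w1.png'); print(f['fx'],f['cx'],f['cy'],f['origin'],Rm(f['rotation']).round(3))
tgt([.6,-.285,.2],-1.27)
E
```

```text
309.70691628693146 324.634868498048 198.62459680507928 [ 0.61532395 -0.22767196  0.39103785] [[ 0.363  0.895  0.258]
 [-0.932  0.35   0.098]
 [-0.003 -0.275  0.961]]
pos [ 0.5493 -0.2513  0.2492] jaw yaw -1.199 j [-0.55 -0.    1.64  0.    1.51  0.65] F [0.3 0.3 0.1] t 2.15 w 0.999 SHIFT [ 48.9  49.9 -35.2] turn 0.07076617666413942
```

View pics/w1.png

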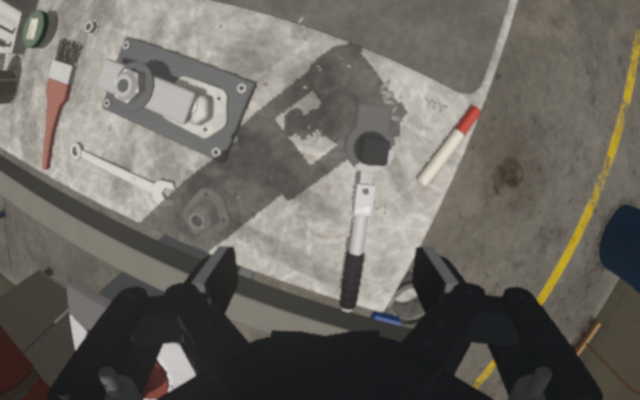

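```bash
cat >> h.py <<'E'
def wcloud(f):
    v,u=np.mgrid[:400,:640]; x=(u-f['cx'])/f['fx']; y=(v-f['cy'])/f['fy']; r=np.hypot(x,y)+1e-12
    k=np.sin(r)/r/np.cos(r); d=np.stack([x*k,-y*k,-np.ones_like(x)],-1)*f['range_z'][...,None]
    P=d@Rm(f['rotation']).T+np.array(f['origin']); P[f['range_z']==0]=np.nan; return P
def blob(P,c,rad,z0,z1):
    m=(np.hypot(P[...,0]-c[0],P[...,1]-c[1])<rad)&(P[...,2]>z0)&(P[...,2]<z1); return m
E
python3 - <<'E'
from h import *
f=load('wrist');P=wcloud(f)
for uv in [(300,250),(373,150),(126,83)]: print(P[uv[1],uv[0]].round(4))
m=blob(P,(.6,-.285),.04,.070,.09); q=P[m]; print('block',m.sum(),q.mean(0).round(4),np.median(q[:,2]))
v,u=np.nonzero(m); print('px',u.min(),u.max(),v.min(),v.max())
r=cv2.minAreaRect((q[:,:2]*1000).astype(np.float32)); print(r)
m=blob(P,(.43,-.33),.06,.02,.06)&(f['img'].max(-1)<70); v,u=np.nonzero(m); print('grip',m.sum(),u.min(),u.max(),v.min(),v.max())
uv=np.c_[u,v]; q=onplane(f,uv,.038,True)[:,:2]; l=cv2.fitLine((q*1000).astype(np.float32),cv2.DIST_HUBER,0,.01,.01).ravel(); print('line',l)
d=l[:2]*np.sign(-l[0]); yaw=np.arctan2(d[1],d[0]); print('yaw',yaw)
s=(q*1000-l[2:])@d; print('grip ends',l[2:]+d*s.min(),l[2:]+d*s.max())
m=blob(P,(.575,.006),.04,.076,.09); q=P[m]; print('nut',m.sum(),q.mean(0).round(4))
E
```

```text
[ 0.4283 -0.2625 -0.0006]
[ 0.5978 -0.2862  0.0807]
[0.5775 0.0016 0.0806]
block 733 [ 0.5972 -0.2886  0.0795] 0.07980374059939543
px 361 389 137 165
((597.0091552734375, -289.5750732421875), (28.614540100097656, 27.638097763061523), 16.051015853881836)
grip 831 340 362 253 307
line [ 9.5737630e-01  2.8884366e-01  4.2686520e+02 -3.3671393e+02]
yaw -2.848574
grip ends [ 467.1446945  -324.56146994] [ 386.40659639 -348.92042665]
nut 427 [0.5743 0.0033 0.0798]
```

```bash
python3 - <<'E'
from h import *
tgt([.597,-.2895,.13],-1.29)
tgt([.597,-.2895,.052],-1.29)
E
```

```text
pos [ 0.5493 -0.2513  0.2492] jaw yaw -1.199 j [-0.55 -0.    1.64  0.    1.51  0.65] F [0.3 0.3 0.1] t 2.15 w 0.999 SHIFT [118.9  53.2 -30.9] turn 0.09076617666413944
pos [ 0.5493 -0.2513  0.2492] jaw yaw -1.199 j [-0.55 -0.    1.64  0.    1.51  0.65] F [0.3 0.3 0.1] t 2.15 w 0.999 SHIFT [196.9  53.4 -31. ] turn 0.09076617666413944
```

Request:
play_rows([
  [30, 27, -16, 0.05, -1],
  [60, 53, -31, 0.09, -1],
  [100, 53, -31, 0.09, -1],
  [119, 53, -31, 0.09, -1],
  [119, 53, -31, 0.09, -1],
])

```text
time: 2.78
tool_pos: [0.5957, -0.2873, 0.1306]
tool_rot: [-0.099, -0.699, -0.101, 0.701]
contact_force: [-0.1, -0.1, 0.7]
gripper_width: 1.002
```

```bash
python3 - <<'E'
from h import *
f=grab('wrist');P=wcloud(f); save(f,'pics/w2.png')
m=blob(P,(.597,-.2895),.04,.072,.09); q=P[m]; print('block',m.sum(),q.mean(0).round(4),cv2.minAreaRect((q[:,:2]*1000).astype(np.float32)))
tgt([.597,-.2895,.052],-1.29)
E
```

```text
block 1678 [ 0.5985 -0.2891  0.0795] ((597.602294921875, -289.515869140625), (27.459396362304688, 28.102806091308594), 15.948933601379395)
pos [ 0.5968 -0.288   0.1327] jaw yaw -1.288 j [-0.56  0.21  1.6  -0.    1.32  0.73] F [-0.5  0.8  0.2] t 2.83 w 0.996 SHIFT [80.7  1.5  0.3] turn 0.0023116422388809177
```

View pics/w2.png

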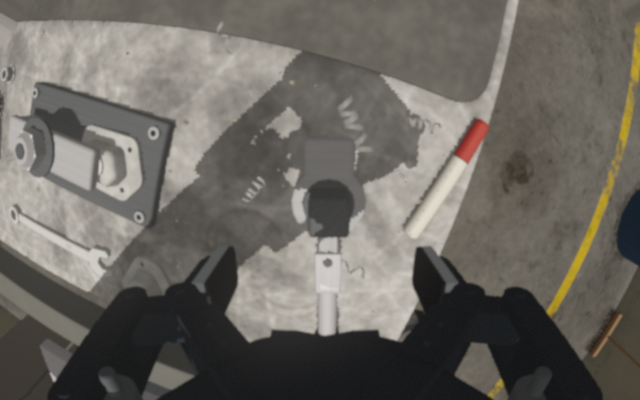

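Request:
play_rows([
  [30, 1, 0, 0, -1],
  [60, 1, 0, 0, -1],
  [78, 1, 0, 0, -1],
  [78, 1, 0, 0, -1],
  [78, 1, 0, 0, 1],
  [78, 1, 0, 0, 1],
  [78, 1, 0, 0, 1],
  [78, 1, 0, 0, 1],
])

```text
time: 3.82
tool_pos: [0.598, -0.2894, 0.0555]
tool_rot: [0.1, 0.701, 0.099, -0.7]
contact_force: [0.7, 1.8, 4.2]
gripper_width: 0.318
```

Request:
play_rows([
  [0, 0, 0, 0, 1],
  [0, 0, 0, 0, 1],
  [-10, 0, 0, 0, 1],
  [-30, 0, 0, 0, 1],
  [-60, 0, 0, 0, 1],
  [-60, 0, 0, 0, 1],
])

```text
time: 4.58
tool_pos: [0.5992, -0.2906, 0.1182]
tool_rot: [0.101, 0.702, 0.098, -0.698]
contact_force: [0.3, -0.3, -5.0]
gripper_width: 0.318
```

Request:
play_rows([
  [-40, 0, 0, 0, 1],
  [-80, -30, 4, 0, 1],
  [-102, -75, 9, 0, 1],
  [-102, -120, 14, 0, 1],
  [-102, -165, 19, 0, 1],
  [-102, -204, 23, 0, 1],
  [-102, -204, 23, 0, 1],
  [-102, -204, 23, 0, 1],
])

```text
time: 5.58
tool_pos: [0.518, -0.0999, 0.2154]
tool_rot: [-0.1, -0.7, -0.1, 0.7]
contact_force: [0.2, -0.0, -5.4]
gripper_width: 0.316
```

```bash
python3 - <<'E'
from h import *
f=grab('wrist'); save(f,'pics/w3.png'); tgt([.575,.004,.22],-.57)
P=wcloud(f)
m=blob(P,(.575,.004),.035,.077,.085); q=P[m]; print('nut top',m.sum(),q.mean(0).round(4),cv2.minEnclosingCircle((q[:,:2]*1000).astype(np.float32)))
m=blob(P,(.575,.004),.2,.012,.02)&(f['img'].max(-1)<120); q=P[m]; print('plate',m.sum(),cv2.minAreaRect((q[:,:2]*1000).astype(np.float32)))
E
```

```text
pos [ 0.5182 -0.1003  0.2156] jaw yaw -1.288 j [-0.33 -0.17  1.85 -0.    1.46  0.96] F [-0.1 -0.  -6.3] t 5.62 w 0.314 SHIFT [ -4.4 -84.3 -83.6] turn -0.7184698344830864
nut top 790 [0.5741 0.0054 0.08  ] ((573.8324584960938, 6.162478923797607), 16.274763107299805)
plate 7019 ((575.8204956054688, 34.37007141113281), (332.0403137207031, 110.95500946044922), 86.33325958251953)
```

View pics/w3.png

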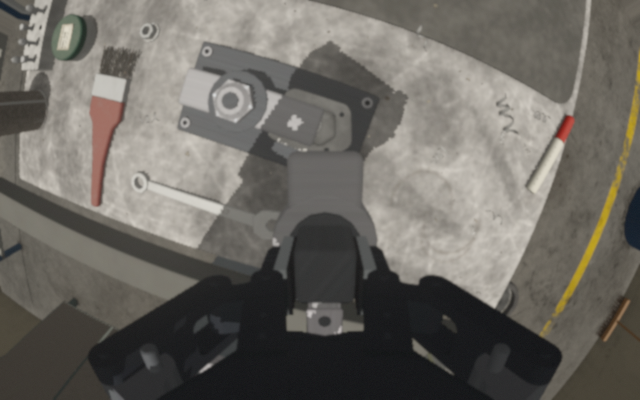

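```bash
cat > nut.py <<'E'
from h import *
def nutfit(f,c=(.574,.0055),png=None):
    P=wcloud(f); m=blob(P,c,.0225,.070,.084); q=P[m][:,:2]*1000
    h=cv2.convexHull(q.astype(np.float32)).reshape(-1,2)
    a=np.radians(np.arange(0,60,.5)); w=[]
    for t in a:  # sum of widths across three flat directions
        w.append(sum(np.ptp(h@[np.cos(t+k),np.sin(t+k)]) for k in np.radians([0,60,120])))
    t=a[np.argmin(w)]; print('nut yaw',np.degrees(t),'widths',[np.ptp(h@[np.cos(t+k),np.sin(t+k)]).round(1) for k in np.radians([0,60,120])],'n',m.sum())
    A=[];b=[]
    for k in np.radians([0,60,120]):
        n=np.array([np.cos(t+k),np.sin(t+k)]); A.append(n); b.append((h@n).max()/2+(h@n).min()/2)
    print('centre',np.linalg.lstsq(np.array(A),np.array(b),rcond=None)[0])
    if png:
        g=np.arange(-40,40,.2); X,Y=np.meshgrid(c[0]+g/1000,c[1]+g/1000)  # col=x,row=y
        W=np.stack([X,Y,np.full_like(X,.074)],-1)-np.array(f['origin']); C=W@Rm(f['rotation'])
        th=np.arctan2(np.hypot(C[...,0],C[...,1]),-C[...,2]); r=th/np.hypot(C[...,0],C[...,1])
        u=f['cx']+f['fx']*r*C[...,0]; v=f['cy']-f['fy']*r*C[...,1]
        im=cv2.remap(f['img'],u.astype(np.float32),v.astype(np.float32),cv2.INTER_CUBIC)[::-1,:,::-1]
        cv2.imwrite(png,np.ascontiguousarray(im))
if __name__=='__main__': nutfit(load('wrist'),png='pics/nut.png')
E
python3 nut.py
```

```text
nut yaw 55.5 widths [np.float64(36.5), np.float64(36.8), np.float64(36.5)] n 1231
centre [574.00049519   6.17930358]
```

View pics/nut.png

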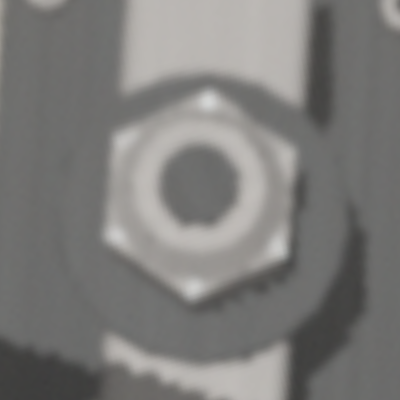

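```bash
python3 - <<'E'
from h import *
tgt([.574,.006,.20],-.602)
E
```

```text
pos [ 0.5182 -0.1003  0.2156] jaw yaw -1.288 j [-0.33 -0.17  1.85 -0.    1.46  0.96] F [-0.1 -0.  -6.3] t 5.62 w 0.314 SHIFT [ 15.6 -86.5 -83.2] turn -0.6864698344830864
```

Request:
play_rows([
  [0, -25, -24, -0.14, 1],
  [0, -50, -48, -0.28, 1],
  [0, -75, -72, -0.42, 1],
  [0, -86, -83, -0.55, 1],
  [0, -86, -83, -0.69, 1],
  [16, -86, -83, -0.69, 1],
  [16, -86, -83, -0.69, 1],
  [16, -86, -83, -0.69, 1],
])

```text
time: 6.62
tool_pos: [0.5737, 0.0054, 0.1995]
tool_rot: [-0.33, -0.625, -0.33, 0.626]
contact_force: [0.1, -0.5, -6.1]
gripper_width: 0.318
```

```bash
python3 - <<'E'
from h import *
tgt([.574,.006,.1145],-.602)
f=grab('side'); P=cloud(f); save(f,'pics/s2.png')
E
```

```text
pos [0.5737 0.0054 0.1995] jaw yaw -0.6 j [-0.12 -0.05  1.77 -0.    1.42  0.48] F [ 0.1 -0.5 -6.1] t 6.62 w 0.318 SHIFT [85.   0.  -0.7] turn 0.0020746979473484917
```

Request:
play_rows([
  [30, 0, -1, 0, 1],
  [55, 0, -1, 0, 1],
  [62, 0, -1, 0, 1],
  [65, 0, -1, 0, 1],
  [67, 0, -1, 0, 1],
  [67, 0, -1, 0, 1],
])

```text
time: 7.42
tool_pos: [0.5752, 0.0067, 0.1344]
tool_rot: [0.331, 0.626, 0.33, -0.625]
contact_force: [0.2, -0.1, -5.8]
gripper_width: 0.314
```

Request:
play_rows([
  [2, 0, 0, 0, 1],
  [4, 0, 0, 0, 1],
  [6, 0, 0, 0, 1],
  [8, 0, 0, 0, 1],
  [10, 0, 0, 0, 1],
  [10, 0, 0, 0, 1],
])

```text
time: 8.18
tool_pos: [0.5744, 0.0068, 0.123]
tool_rot: [-0.33, -0.625, -0.331, 0.625]
contact_force: [0.6, -0.7, -6.5]
gripper_width: 0.316
```

Request:
play_rows([
  [2, 0, 0, 0, 1],
  [4, 0, 0, 0, 1],
  [5, 0, 0, 0, 1],
  [6, 0, 0, 0, 1],
  [6, 0, 0, 0, 1],
])

```text
time: 8.8
tool_pos: [0.5745, 0.0067, 0.1172]
tool_rot: [-0.33, -0.625, -0.331, 0.625]
contact_force: [0.0, 0.3, -6.4]
gripper_width: 0.316
```

Request:
play_rows([
  [1, 0, 0, 0, 1],
  [2, 0, 0, 0, 1],
  [2, 0, 0, 0, 1],
  [3, 0, 0, 0, 1],
  [3, 0, 0, 0, 1],
])

```text
time: 9.43
tool_pos: [0.5747, 0.0068, 0.1145]
tool_rot: [0.331, 0.625, 0.33, -0.625]
contact_force: [-1.7, -0.4, -4.4]
gripper_width: 0.319
```

Request:
play_rows([
  [0.5, 0, 0, 0, 1],
  [1, 0, 0, 0, 1],
  [1, 0, 0, 0, 1],
])

```text
time: 9.8
tool_pos: [0.5748, 0.0068, 0.1145]
tool_rot: [0.331, 0.625, 0.33, -0.625]
contact_force: [-5.4, 0.5, 3.6]
gripper_width: 0.315
```

Request:
play_rows([
  [0, 0, 0, 0, -1],
  [0, 0, 0, 0, -1],
  [0, 0, 0, 0, -1],
  [0, 0, 0, 0, -1],
  [-30, 0, 0, 0, -1],
  [-70, 0, 0, 0, -1],
  [-110, 0, 0, 0, -1],
  [-110, 0, 0, 0, -1],
])

```text
time: 10.8
tool_pos: [0.577, 0.0065, 0.2284]
tool_rot: [0.332, 0.628, 0.329, -0.623]
contact_force: [0.5, -0.1, 0.7]
gripper_width: 1.002
```

```bash
cat > chk.py <<'E'
from h import *
def chk(c=(.574,.006),yaw0=-2.17):
    f=grab('wrist'); P=wcloud(f)
    m=blob(P,c,.04,.131,.15); q=P[m]; r=cv2.minAreaRect((q[:,:2]*1000).astype(np.float32)); print('block',m.sum(),q.mean(0).round(4),r)
    A=np.c_[q[:,:2]-q[:,:2].mean(0),np.ones(len(q))]; print('tilt',np.linalg.lstsq(A,q[:,2],rcond=None)[0].round(4))
    m=(f['img'].max(-1)<75)&(abs(P[...,2]-.1)<.02)&(np.hypot(P[...,0]-c[0],P[...,1]-c[1])<.225)&(np.hypot(P[...,0]-c[0],P[...,1]-c[1])>.13)
    print('grip n',m.sum())
    if m.sum()>50:
        q=P[m][:,:2]*1000; l=cv2.fitLine(q.astype(np.float32),cv2.DIST_HUBER,0,.01,.01).ravel(); d=q.mean(0)-np.array(c)*1000
        print('grip mean',q.mean(0).round(1),'z',np.median(P[m][:,2]).round(4),'axis',l[:2].round(3),'line yaw',np.degrees(np.arctan2(l[1],l[0])),'pos yaw',np.degrees(np.arctan2(d[1],d[0])))
    return f
if __name__=='__main__':
    import sys
    f=chk(); save(f,'pics/'+sys.argv[1])
    tgt([.45,-.15,.24])
E
python3 chk.py w4.png
```

```text
block 1246 [0.5751 0.0067 0.1385] ((574.541748046875, 5.580209732055664), (28.477405548095703, 27.854595184326172), 55.040645599365234)
tilt [-0.0225 -0.0232  0.1385]
grip n 1414
grip mean [699.4 -53.7] z 0.1031 axis [0.955 0.296] line yaw 17.20052 pos yaw -25.47005272843136
pos [0.5757 0.0066 0.2255] jaw yaw -0.598 j [-0.12 -0.06  1.74  0.    1.46  0.48] F [ 0.4 -0.2 -1. ] t 10.85 w 1.0 SHIFT [-14.9 -15.7 200.2] turn None
```

View pics/w4.png

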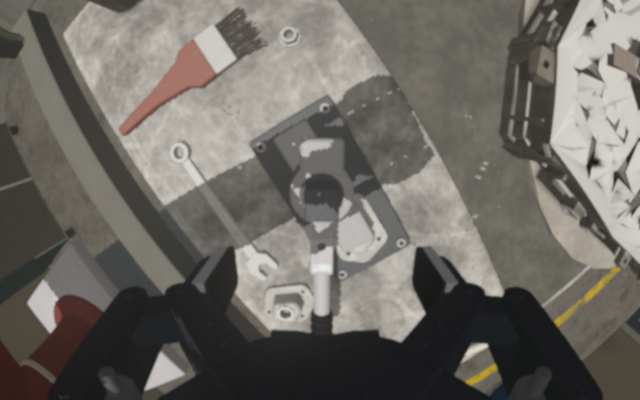

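Request:
play_rows([
  [0, 0, 50, 0, -1],
  [0, 0, 100, 0, -1],
  [0, 0, 150, 0, -1],
  [0, 0, 190, 0, -1],
  [50, 0, 190, 0, -1],
  [90, 0, 190, 0, -1],
  [90, 0, 190, 0, -1],
])

```text
time: 11.72
tool_pos: [0.464, -0.1487, 0.128]
tool_rot: [-0.327, -0.623, -0.333, 0.627]
contact_force: [-0.7, 0.8, -0.7]
gripper_width: 0.998
```

```bash
cat > chk2.py <<'E'
from h import *
import sys
c=np.array((.574,.006)); f=grab('wrist'); P=wcloud(f); m=blob(P,c,.035,.130,.15); q=P[m]
print('block',m.sum(),q.mean(0).round(4),cv2.minAreaRect((q[:,:2]*1000).astype(np.float32)))
s=manip.state(); M=Rm(s['tool_rot']); d=s['tool_pos'][:2]-c
print('tool r',np.hypot(*d).round(4),'theta',np.degrees(np.arctan2(d[1],d[0]))%360,'radial axis',np.degrees(np.arctan2(M[1,2],M[0,2]))%360,'F radial/tangential(ccw)',s['contact_force'][:2]@M[:2,2],s['contact_force'][:2]@M[:2,1])
# handle in tool frame: chrome/black points at z ~ .08-.11, 90..130 from the axis
T=(P-s['tool_pos'])@M; R_=np.hypot(P[...,0]-c[0],P[...,1]-c[1])
for a,b in((.06,.085),(.085,.11),(.11,.135)):
    m=(R_>a)&(R_<b)&(P[...,2]>.085)&(P[...,2]<.115)&(abs(T[...,1])<.06); print(a,m.sum(), np.degrees(np.arctan2(np.median(P[m][:,1])-c[1],np.median(P[m][:,0])-c[0]))%360 if m.sum()>15 else '')
if len(sys.argv)>1: save(f,'pics/'+sys.argv[1])
E
python3 chk2.py w5.png
```

```text
block 0 [nan nan nan] ((0.0, 0.0), (0.0, 0.0), 0.0)
tool r 0.1893 theta 235.21503582795475 radial axis 235.73281915783122 F radial/tangential(ccw) -0.08792629929921338 0.3752762528145522
0.06 1809 235.7450381189839
0.085 1425 235.65897221468302
0.11 1493 235.63676191006113chk2.py:4: RuntimeWarning: Mean of empty slice.
  print('block',m.sum(),q.mean(0).round(4),cv2.minAreaRect((q[:,:2]*1000).astype(np.float32)))
  ret = um.true_divide(
```

View pics/w5.png

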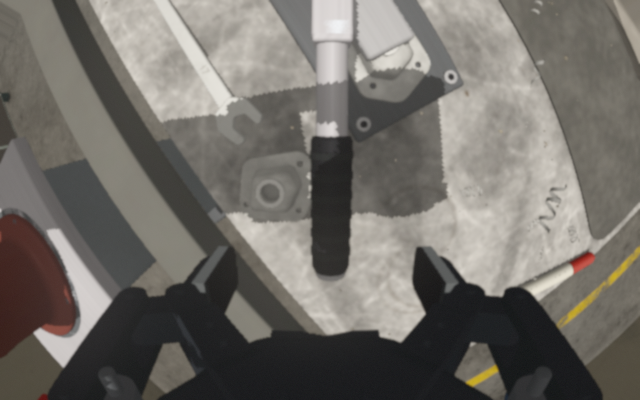

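Request:
play_rows([
  [30, 0, 0, 0, -1],
  [58, 0, 0, 0, -1],
  [58, 0, 0, 0, -0.1],
  [58, 0, 0, 0, -0.1],
  [58, 0, 0, 0, -0.1],
  [58, 0, 0, 0, -0.1],
])

```text
time: 12.52
tool_pos: [0.4684, -0.1507, 0.0766]
tool_rot: [0.331, 0.626, 0.33, -0.625]
contact_force: [0.0, 0.4, -0.3]
gripper_width: 0.548
```

```bash
python3 chk2.py 2>/dev/null
```

```text
block 0 [nan nan nan] ((0.0, 0.0), (0.0, 0.0), 0.0)
tool r 0.189 theta 235.92987276012337 radial axis 235.73773874953758 F radial/tangential(ccw) -1.5833117818017846 0.14549202496637798
0.06 1431 235.79504889021476
0.085 2809 235.77894815129446
0.11 2959 235.78835254500987
```

Request:
play_rows([
  [0, -5.7, -0.1, 0.03, -0.1],
  [0, -11.4, -0.3, 0.06, -0.1],
  [0, -17.1, -0.8, 0.09, -0.1],
  [0, -22.7, -1.4, 0.12, -0.1],
  [0, -28.4, -2.1, 0.15, -0.1],
  [0, -28.4, -2.1, 0.15, -0.1],
])

```text
time: 13.32
tool_pos: [0.4449, -0.1322, 0.0752]
tool_rot: [-0.283, -0.648, -0.283, 0.648]
contact_force: [0.1, -0.7, 0.5]
gripper_width: 0.548
```

```bash
python3 chk2.py 2>/dev/null
```

```text
block 0 [nan nan nan] ((0.0, 0.0), (0.0, 0.0), 0.0)
tool r 0.1891 theta 227.0333190783922 radial axis 227.15298993339482 F radial/tangential(ccw) 0.2883391082985756 -0.431779794522449
0.06 1350 229.68450358097206
0.085 2874 229.9133172892332
0.11 3047 230.0064197363344
```

Request:
play_rows([
  [0, -3.8, 0, 0.02, -0.1],
  [0, -7.6, -0.2, 0.04, -0.1],
  [0, -11.4, -0.3, 0.06, -0.1],
  [0, -15.2, -0.6, 0.08, -0.1],
])

```text
time: 13.88
tool_pos: [0.4345, -0.1216, 0.0754]
tool_rot: [0.256, 0.659, 0.256, -0.659]
contact_force: [0.7, 0.0, 0.5]
gripper_width: 0.551
```

```bash
python3 chk2.py 2>/dev/null
```

```text
block 0 [nan nan nan] ((0.0, 0.0), (0.0, 0.0), 0.0)
tool r 0.1891 theta 222.3164495122954 radial axis 222.4735751485657 F radial/tangential(ccw) -0.13575867093950433 -0.060133845211371356
0.06 1358 225.15906142518648
0.085 2844 225.46116155181102
0.11 3049 225.57750675813892
```

Request:
play_rows([
  [0, -3.8, 0, 0.02, -0.1],
  [0, -7.6, -0.2, 0.04, -0.1],
  [0, -11.4, -0.3, 0.06, -0.1],
  [0, -15.2, -0.6, 0.08, -0.1],
])

```text
time: 14.42
tool_pos: [0.4249, -0.1102, 0.0755]
tool_rot: [0.23, 0.669, 0.229, -0.669]
contact_force: [2.9, -2.4, -0.7]
gripper_width: 0.551
```

```bash
python3 chk2.py 2>/dev/null
```

```text
block 0 [nan nan nan] ((0.0, 0.0), (0.0, 0.0), 0.0)
tool r 0.1891 theta 217.79909801358428 radial axis 217.8908765368592 F radial/tangential(ccw) -1.1458954075582497 2.302840622209834
0.06 1359 220.67002651642272
0.085 2846 221.02562045418387
0.11 3057 221.10377999759513
```

Request:
play_rows([
  [0, -3.8, 0, 0.02, -0.1],
  [0, -7.6, -0.2, 0.04, -0.1],
  [0, -11.4, -0.3, 0.06, -0.1],
  [0, -15.2, -0.6, 0.08, -0.1],
])

```text
time: 14.98
tool_pos: [0.4158, -0.0976, 0.0754]
tool_rot: [0.203, 0.677, 0.203, -0.677]
contact_force: [3.1, -1.8, -0.0]
gripper_width: 0.552
```

```bash
python3 chk2.py 2>/dev/null
```

```text
block 0 [nan nan nan] ((0.0, 0.0), (0.0, 0.0), 0.0)
tool r 0.1892 theta 213.10233845588806 radial axis 213.30937854105704 F radial/tangential(ccw) -0.16606773252856924 2.287796974377737
0.06 1353 215.94331593830375
0.085 2862 216.28159755135837
0.11 3046 216.33886915248038
```

Request:
play_rows([
  [0, -3.8, 0, 0.02, -0.1],
  [0, -7.6, -0.2, 0.04, -0.1],
  [0, -11.4, -0.3, 0.06, -0.1],
])

```text
time: 15.4
tool_pos: [0.4097, -0.088, 0.0753]
tool_rot: [0.182, 0.683, 0.182, -0.683]
contact_force: [2.0, -2.0, 0.4]
gripper_width: 0.552
```

```bash
python3 chk2.py 2>/dev/null
```

```text
block 0 [nan nan nan] ((0.0, 0.0), (0.0, 0.0), 0.0)
tool r 0.1893 theta 209.64753609817348 radial axis 209.86962985508455 F radial/tangential(ccw) -0.9622204270378105 2.489833991409816
0.06 1334 212.51173187280793
0.085 2876 212.81537053300752
0.11 3046 212.88097955708
```

Request:
play_rows([
  [0, -3.8, 0, 0.02, -0.1],
  [0, -7.6, -0.2, 0.04, -0.1],
  [0, -11.4, -0.3, 0.06, -0.1],
])

```text
time: 15.82
tool_pos: [0.4043, -0.0779, 0.0753]
tool_rot: [0.162, 0.688, 0.162, -0.688]
contact_force: [2.6, -1.0, -0.2]
gripper_width: 0.552
```

```bash
python3 chk2.py 2>/dev/null
```

```text
block 0 [nan nan nan] ((0.0, 0.0), (0.0, 0.0), 0.0)
tool r 0.1893 theta 206.19595218092323 radial axis 206.43284507469167 F radial/tangential(ccw) -1.846673643063142 2.3826410117576775
0.06 1319 209.02694735924152
0.085 2874 209.31607036874917
0.11 3043 209.41436921585637
```

Request:
play_rows([
  [0, -3.8, 0, 0.02, -0.1],
  [0, -7.6, -0.2, 0.04, -0.1],
  [0, -11.4, -0.3, 0.06, -0.1],
])

```text
time: 16.25
tool_pos: [0.3995, -0.0676, 0.0753]
tool_rot: [0.141, 0.693, 0.141, -0.693]
contact_force: [3.4, -1.3, 1.3]
gripper_width: 0.545
```

```bash
python3 chk2.py 2>/dev/null
```

```text
block 0 [nan nan nan] ((0.0, 0.0), (0.0, 0.0), 0.0)
tool r 0.1894 theta 202.74625238245207 radial axis 202.99471266295274 F radial/tangential(ccw) -2.6462290436462848 3.060208218798942
0.06 1318 205.549570930503
0.085 2864 205.87025520056184
0.11 3045 205.95126929712728
```

Request:
play_rows([
  [0, -3.8, 0, 0.02, -0.1],
  [0, -7.6, -0.2, 0.04, -0.1],
  [0, -9.5, -0.2, 0.05, -0.1],
])

```text
time: 16.68
tool_pos: [0.396, -0.0587, 0.0753]
tool_rot: [0.124, 0.696, 0.124, -0.696]
contact_force: [3.4, -2.1, -0.6]
gripper_width: 0.549
```

```bash
python3 chk2.py 2>/dev/null
```

```text
block 0 [nan nan nan] ((0.0, 0.0), (0.0, 0.0), 0.0)
tool r 0.1894 theta 199.94801990918634 radial axis 200.17897541054057 F radial/tangential(ccw) -1.4316338983779273 1.7658598830780934
0.06 1319 202.74485273241777
0.085 2859 202.98435250877523
0.11 3050 203.07412280968947
```

Request:
play_rows([
  [0, -3.8, 0, 0.02, -0.1],
  [0, -7.6, -0.2, 0.04, -0.1],
  [0, -9.5, -0.2, 0.05, -0.1],
])

```text
time: 17.1
tool_pos: [0.3931, -0.05, 0.0754]
tool_rot: [0.107, 0.699, 0.106, -0.699]
contact_force: [3.2, -2.8, -0.9]
gripper_width: 0.546
```

```bash
python3 chk2.py 2>/dev/null
```

```text
block 0 [nan nan nan] ((0.0, 0.0), (0.0, 0.0), 0.0)
tool r 0.1894 theta 197.15619255612464 radial axis 197.31954675373362 F radial/tangential(ccw) -2.102121590876542 3.7839897758791907
0.06 1322 199.91989719520274
0.085 2855 200.16834773833784
0.11 3038 200.26947527270391
```

Request:
play_rows([
  [0, -3.8, 0, 0.02, -0.1],
  [0, -7.6, -0.2, 0.04, -0.1],
  [0, -7.6, -0.2, 0.04, -0.1],
])

```text
time: 17.52
tool_pos: [0.3914, -0.0436, 0.0757]
tool_rot: [0.094, 0.701, 0.092, -0.701]
contact_force: [4.0, -6.9, -0.1]
gripper_width: 0.551
```

```bash
python3 chk2.py 2>/dev/null
```

```text
block 0 [nan nan nan] ((0.0, 0.0), (0.0, 0.0), 0.0)
tool r 0.1892 theta 195.24103157555442 radial axis 195.0711369170229 F radial/tangential(ccw) -2.6259578438755975 7.669957934970177
0.06 1341 197.9433895842596
0.085 2845 198.19973027108063
0.11 3039 198.28240250872446
```

Request:
play_rows([
  [0, -3.8, 0, 0.02, -0.1],
  [0, -7.6, -0.2, 0.04, -0.1],
  [0, -11.4, -0.3, 0.06, -0.1],
  [0, -11.4, -0.3, 0.06, -0.1],
])

```text
time: 18.08
tool_pos: [0.3884, -0.0322, 0.0755]
tool_rot: [0.072, 0.704, 0.071, -0.703]
contact_force: [4.3, -5.2, -0.4]
gripper_width: 0.552
```

```bash
python3 chk2.py 2>/dev/null
```

```text
block 0 [nan nan nan] ((0.0, 0.0), (0.0, 0.0), 0.0)
tool r 0.1894 theta 191.6562128696593 radial axis 191.63000754883325 F radial/tangential(ccw) -1.9463682072249195 6.114422398517839
0.06 1298 196.0276114740628
0.085 2838 195.842511637434
0.11 3037 195.4123976471255
```

Request:
play_rows([
  [0, -3.8, 0, 0.02, -0.1],
  [0, -7.6, -0.2, 0.04, -0.1],
  [0, -9.5, -0.2, 0.05, -0.1],
  [0, -9.5, -0.2, 0.05, -0.1],
])

```text
time: 18.62
tool_pos: [0.3868, -0.0226, 0.0755]
tool_rot: [0.054, 0.705, 0.054, -0.705]
contact_force: [3.4, -4.6, -1.3]
gripper_width: 0.549
```

```bash
python3 chk2.py 2>/dev/null
```

```text
block 0 [nan nan nan] ((0.0, 0.0), (0.0, 0.0), 0.0)
tool r 0.1894 theta 188.69688627096303 radial axis 188.7578043822506 F radial/tangential(ccw) -2.9231764430768816 4.864029438966255
0.06 1285 194.5201333986174
0.085 2867 193.85467178839764
0.11 3030 193.04294970851774
```

Request:
play_rows([
  [0, -3.8, 0, 0.02, -0.1],
  [0, -3.8, 0, 0.02, -0.1],
  [0, 3.8, 0, -0.02, -0.1],
  [0, 9.5, -0.2, -0.05, -0.1],
  [0, 15.2, -0.6, -0.08, -0.1],
  [0, 20.9, -1.1, -0.11, -0.1],
  [0, 26.6, -1.8, -0.14, -0.1],
  [0, 31, -2.5, -0.165, -0.1],
])

```text
time: 19.68
tool_pos: [0.3926, -0.0521, 0.0746]
tool_rot: [-0.111, -0.697, -0.113, 0.699]
contact_force: [0.6, 0.2, 0.4]
gripper_width: 0.549
```

```bash
python3 chk2.py 2>/dev/null
```

```text
block 0 [nan nan nan] ((0.0, 0.0), (0.0, 0.0), 0.0)
tool r 0.1903 theta 197.89032042220992 radial axis 198.27609319263024 F radial/tangential(ccw) 0.852753675240876 0.08092294810805559
0.06 1144 199.41255997030626
0.085 2895 199.50640906203208
0.11 3123 199.57379383968814
```

Request:
play_rows([
  [0, 0, 0, 0, -1],
  [0, 0, 0, 0, -1],
  [-40, 0, 0, 0, -1],
  [-100, 0, 0, 0, -1],
  [-160, 0, -10, 0, -1],
  [-160, 0, -70, 0, -1],
  [-160, 0, -120, 0, -1],
  [-160, 0, -120, 0, -1],
])

```text
time: 20.72
tool_pos: [0.5091, -0.0138, 0.234]
tool_rot: [-0.112, -0.697, -0.113, 0.699]
contact_force: [-0.4, -0.4, 0.2]
gripper_width: 0.999
```

```bash
python3 chk.py w6.png; python3 chk2.py 2>/dev/null
```

```text
block 1295 [0.5742 0.0066 0.1387] ((574.058349609375, 6.281281471252441), (27.366052627563477, 28.60206413269043), 18.322853088378906)
tilt [ 1.300e-03 -1.000e-04  1.387e-01]
grip n 1476
grip mean [413.5 -52. ] z 0.1035 axis [0.94  0.341] line yaw 19.909475 pos yaw -160.12191421226137
pos [ 0.5079 -0.0143  0.2342] jaw yaw -1.251 j [-0.17 -0.23  1.87 -0.    1.5   1.08] F [-0.3  0.2  0.6] t 20.77 w 1.001 SHIFT [ -5.7 110.7  97.6] turn None
block 1258 [0.574  0.0067 0.1388] ((574.2325439453125, 6.380650520324707), (27.27996253967285, 28.576133728027344), 19.255144119262695)
tool r 0.0699 theta 197.1704332757102 radial axis 198.252728623729 F radial/tangential(ccw) 0.2748229970954144 -0.9542862573672065
0.06 597 199.82745034964168
0.085 471 199.88147113078483
0.11 469 199.70507618124444
```

View pics/w6.png

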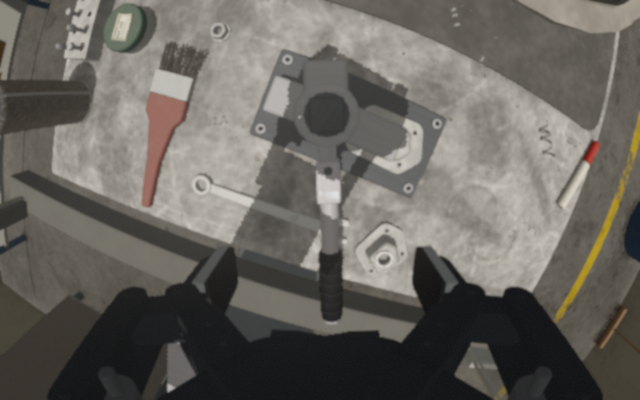

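```bash
python3 -c "
from h import *
s=manip.state(); print(s['time'],s['contact_force']); print(manip.job_done())"
```

```text
20.825 [-0.55988695  0.82019425 -0.70974425]
the job is handed in; nothing more can be done
None
```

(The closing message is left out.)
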